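# Take the vial holder off the rotator shaft

### The arm

A 6-joint arm with a two-finger parallel gripper is mounted at the origin on a cart in front of the work surface, level with it; the furniture and walls round the work are solid. World frame = base frame: x ahead of the robot, y to its left, z up, the work surface at z = 0. Lengths are in m, angles in rad, forces in N, time in s.
With the tool pointing down it reaches from about 0.25 to 0.85 m from the base axis. Payload 12.5 kg.
Tool frame: the origin (TCP) lies on the mounting face of the last link; the fingertips stand 186 mm ahead of it and the grasp point (between the pads) lies 167 mm ahead of it; z points along the fingers, y is the line along which they close (so a half turn about z gives the same grasp; the last joint's range is limited). The gripper opens to 93 mm and grips with 3 to 60 N. Pads are 15 mm wide; open, the fingers measure 128 mm over their backs; the gripper's body (75 mm by 188 mm) begins 65 mm behind the grasp point.
Start: joints at [-1.189, 0.351, 1.652, -0, 1.139, -0.085], TCP at [0.248, -0.491, 0.405] pointing down, gripper open.
Joint ranges: [-2.75, 2.75], [-0.79, 2.1], [0.01, 2.65], [-1.57, 4.71], [0.07, 3.14], [-2.87, 2.87]. Speed limits (rad/s): [2.22, 2.22, 2.79, 3.14, 3.14, 3.14].

### API

Orientations are given as a rotation vector (axis times angle).
In Python, from workcell import get_state, cams, ticket gives the robot as it stands.
- The arm moves only by the shell command python3 -m crank 'ROWS' [FORCE]. ROWS is a JSON object of lists of equal length, an entry for each row: "dp": the shift along the tool's x, y, z in cm, a list of three; "rot": the turn, a rotation vector about the tool's x, y, z in degrees, a list of three; "gripper": the finger opening in cm, from 0 to 9.3. In form: {"dp": [[tx, ty, tz], ...], "rot": [[ax, ay, az], ...], "gripper": [gripper, ...]}. A call has 1 to 5 rows; each row shifts and turns the commanded pose from where the row before left it, along the tool's axes as they then stand; what a row does not reach is not made up. A row lasts 1/8 s, in which the tool goes at most 62.5 mm and 10.7 degrees, less where a joint would pass 70% of its speed; a pose out of reach is approached as far as the arm can. A call with a gripper value outside its range is refused whole. The fingers move at their own pace and stop on an object; FORCE is the grip in N (left out, the last holds). Time passes only in rows, so rows that do not move let the fingers close. It gives the time, the measured TCP pose, the force, the opening and the grip force at its end, in the units of the state.
- get_state(): the state, without advancing time (a new reading comes with each control period).
- cams.capture(name): name is "scene" or "top"; returns a dict with "image" (480x640x3 uint8, red, green, blue), "vertical_fov" (degrees; the focal length in pixels is half the picture's height over the tangent of half this angle, whatever the lens; pixels are square), "cx", "cy" (the principal point, pixels), "extrinsics" (4x4, takes a point from camera to world coordinates). Camera axes: x right, y down, z forward; pixel columns grow to the right and rows downward; lengths in m; the calibration is good to about 2 mm. A picture is of the moment at which its call begins. There is no depth.
- ticket.finish_job(): hands the job in; it is judged then, once.
The state is a dict: "time": time; "qpos": joint angles; "dq": joint speeds; "joint_torque": joint torques, N m; "tool_pos": TCP position; "tcp_rot": TCP orientation; "force": force on the tool from outside, world axes, zero at the start; "moment": the same for the moment, N m; "width": opening from 0.0 (shut) to 1.0 (fully open); "gripper_force": force on a finger pad.
Only numpy, scipy, OpenCV 4.12 (cv2) and the standard library are available. Lean on these libraries where they do the work, as an engineer would, in place of code of your own. Each camera call takes 0.05 s, during which the arm holds its last target. There are 200 camera calls.

### The job

Take the empty vial holder off the rotator: a pin through the shaft locks it on, so turn the holder about the shaft while pulling lightly until two of its keyways come into line with the pin, then slide it off the open end, never forcing it against the pin or the shaft. Stand it gently in the steel tray, flat on its foot and the same way up as it sat on the shaft, let go, and leave the other things where they are.

Things in the scene. Friction and masses are not known exactly. Their poses are not given: they have to be found in the camera images.
- rotator: Vial rotator, fixed: white motor housing 90 deep (x) x 124 wide (y) x 158 mm high, dark knob and switch low on its front. Origin at the centre of the underside; front faces its -x, towards the robot; z up. A level steel shaft, 14 mm thick, sticks out of the front along -x, axis at y = 0, 130 mm above the origin, from x = -45 to its free end at x = -165 mm. The gearbox holds it from turning.
- shaft_tip (a point): Centre of the shaft's free, open end, on its axis. The holder is off the shaft when its origin is 62 mm beyond this point.
- pin_mid (a point): Middle of the steel locking pin, on the shaft's axis 9 mm behind the free end. The pin is 5 mm thick and 26 mm long, square through the shaft, so 6 mm stand out on either side. It stopped where the motor stopped: at an angle that is not measured, 12 to 78 degrees from level (so at most 45 degrees from the nearest keyway, either way round). The point's axes are the rotator's.
- holder: Empty grey plastic vial holder, about 0.16 kg, a T seen from above. Origin on the bore axis, 22 mm behind its front face; front faces its -x, away from the housing; z up. Hub: x -22 to +26 mm, 34 wide (y, flat sides to grip at the origin), 48 high (z -24 to +24). Behind it a crossbar, x +26 to +62, 100 wide, 48 high, with two open vial wells. Balance point 23 mm behind the origin.
- holder_mouth (a point): Centre of the bore's mouth in the hub's front face, 22 mm ahead of the holder's origin; starts 3 to 8 mm behind the pin. The bore is 16 mm wide, so the holder lies 1.9 mm low on the shaft. Four keyways 7 mm wide run through the hub from the bore towards +y, -y, +z and -z, 14 mm out from the axis; the pin passes when within about 4 degrees of them. Behind the hub the pin is free.
- tray: Fixed steel instrument tray, 170 (x) x 220 (y) mm, rim 16 mm high, walls and floor 3 mm thick. Origin at the centre of its underside.
- tweezers: Steel tweezers 121 x 13 x 8 mm lying in the tray along its edge that is far from the robot (62 mm from the tray's centre). Origin at the middle of the underside. To be left alone.
- vial_0: Glass vial with screw cap, 24 x 56 mm, standing. Origin at the centre of its foot. To be left alone.
- vial_1: A second such vial, 24 x 56 mm, standing. Origin at the centre of its foot. To be left alone.
- dropper_bottle: White dropper bottle, 29 x 69 mm, standing. Origin at the centre of its foot. To be left alone.
- petri_dish: Closed plastic dish, 138 mm across, 26 mm high, with small grains. Origin at the centre of its underside. To be left alone.
- holder_foot (a point): Centre of the holder's flat foot, 20 mm behind its origin and 24 mm below the bore axis.

How it is judged:
By the outcome, as a careful person would: the job done as asked, in the order asked, and still so for the second after the job is handed in, with the robot touching nothing.
It also fails if it takes over 72 s, if anything falls off the work surface, if the arm or the gripper's body presses on something with over 40 N, if the wrist force passes 120 N, or if a joint passes its speed limit or range.

## Working session

There is one attempt and no reset: what is moved stays moved. The work goes in short steps, Python scripts to look and compute and a shell command to move; the robot and the scene stay as the last step left them, time stands still between calls to the robot, and variables do not carry over. Pictures are saved under pics/ and viewed, at most 10 in all, crops included, and the job is handed in when it is done.

```bash
ls; mkdir -p pics
python3 - <<'E'
from workcell import get_state,cams
import cv2,numpy as np,pickle
s=get_state();print({k:np.round(v,3) for k,v in s.items()})
d={}
for n in("scene","top"):
    c=cams.capture(n);d[n]=c;cv2.imwrite(f"pics/{n}0.png",c["image"][:,:,::-1])
    print(n,c["vertical_fov"],c["cx"],c["cy"],np.round(c["extrinsics"],3).tolist())
pickle.dump(d,open("d0.pkl","wb"))
E
```

```text
pics
{'time': np.float64(0.0), 'qpos': array([-1.189,  0.351,  1.652, -0.   ,  1.139, -0.085]), 'dq': array([ 0.   , -0.001, -0.   ,  0.   ,  0.002,  0.001]), 'joint_torque': array([-1.0000e-03, -4.9733e+01, -2.8526e+01,  7.0000e-02,  2.6000e-02,
       -0.0000e+00]), 'tool_pos': array([ 0.247, -0.491,  0.404]), 'tcp_rot': array([-3.055, -0.726,  0.   ]), 'force': array([-0.355, -0.084, -0.66 ]), 'moment': array([-0.053, -0.034, -0.056]), 'gripper_force': np.float64(0.0), 'width': np.float64(0.996)}
scene 49.702383792910766 326.3132045048681 240.0267539035269 [[-0.785, -0.35, 0.511, 0.088], [-0.619, 0.418, -0.665, 0.689], [0.019, -0.838, -0.545, 0.579], [0.0, 0.0, 0.0, 1.0]]
top 46.01501631437289 319.7892013654805 239.4836630813204 [[-0.009, -0.993, 0.114, 0.419], [-1.0, 0.011, 0.016, 0.079], [-0.017, -0.114, -0.993, 1.159], [0.0, 0.0, 0.0, 1.0]]
```

View pics/scene0.png

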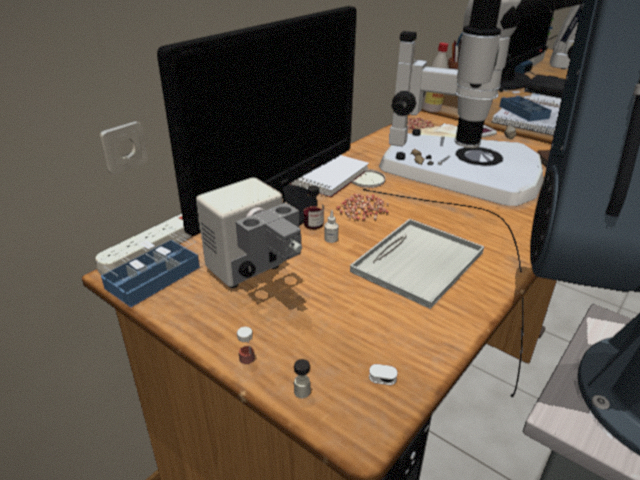

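View pics/top0.png

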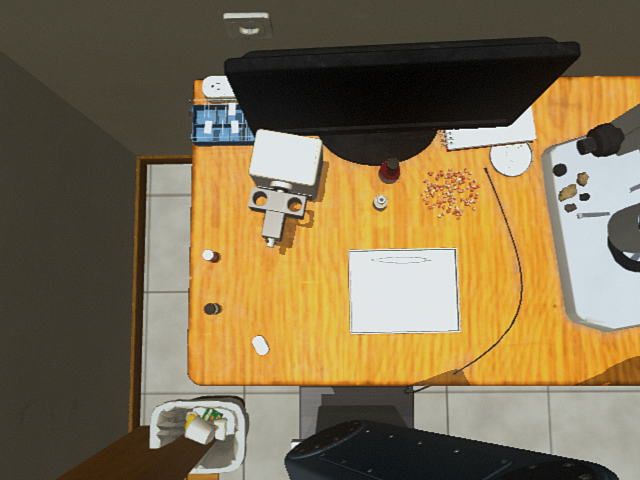

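The scene view shows the rotator at about (240,230), the holder at (270,235), the shaft tip near (295,245) and the tray at (420,262). In the top view the shaft tip is near (269,243), the crossbar at (277,205) and the tray centre at (404,291). The vials are at (210,256) and (212,309), and the dropper bottle is at (380,202). Next I zoom in on the holder.

Run:
```python
import cv2,numpy as np,pickle
d=pickle.load(open("d0.pkl","rb"))
a=cv2.resize(d["scene"]["image"][170:290,190:310],None,fx=5,fy=5,interpolation=cv2.INTER_CUBIC)[:,:400*2]
a=cv2.resize(d["scene"]["image"][195:275,235:315],(400,400),interpolation=cv2.INTER_CUBIC)
b=cv2.resize(d["top"]["image"][125:255,230:360][:,:],(400,400),interpolation=cv2.INTER_CUBIC)
cv2.imwrite("pics/c0.png",np.hstack([a,b])[:,:,::-1])
```

```text
(no output)
```

View pics/c0.png

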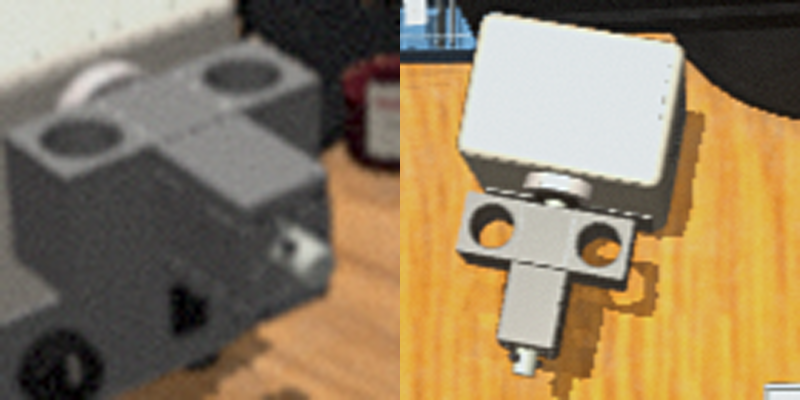

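```bash
cat > h.py <<'E'
import numpy as np,pickle
from scipy.optimize import least_squares
from scipy.spatial.transform import Rotation as R
def proj(c,P):
    E=c["extrinsics"];q=(np.atleast_2d(P)-E[:3,3])@E[:3,:3]
    f=240/np.tan(np.radians(c["vertical_fov"]/2))
    return q[:,:2]/q[:,2:]*f+[c["cx"],c["cy"]]
def unproj(c,uv,z):
    E=c["extrinsics"];f=240/np.tan(np.radians(c["vertical_fov"]/2))
    d=E[:3,:3]@[(uv[0]-c["cx"])/f,(uv[1]-c["cy"])/f,1]
    return E[:3,3]+d*(z-E[2,3])/d[2]
E
python3 - <<'E'
from h import *
d=pickle.load(open("d0.pkl","rb"))
S,T=d["scene"],d["top"]
sc=lambda a,b:(235+a/5,195+b/5); tp=lambda a,b:(230+(a-400)/3.077,125+b/3.077)
# holder pts mm
H=[(-22,17,24),(-22,-17,24),(26,17,24),(26,50,24),(26,-50,24),(62,50,24),(62,-50,24)]
sp=[sc(245,208),sc(325,175),sc(160,140),sc(70,178),sc(320,72),sc(5,140),sc(255,40)]
tH=[(62,50,24),(62,-50,24),(-22,17,24),(-22,-17,24),(26,50,24)]
tpx=[tp(470,193),tp(635,219),tp(498,343),tp(555,354),tp(458,253)]
def res(p,full=0):
    x,y,yaw,z=p; Rz=R.from_euler('z',yaw).as_matrix(); t=[x,y,z]
    r=np.vstack([proj(S,np.array(H)/1e3@Rz.T+t)-sp,proj(T,np.array(tH)/1e3@Rz.T+t)-tpx])
    return r if full else np.r_[r.ravel(),(z-.128)*1000]
s=least_squares(res,[.5,.2,0,.128],loss='soft_l1')
print(s.x,np.degrees(s.x[2]));print(res(s.x,1).round(1).tolist())
x,y,yaw,z=s.x
n=-np.array([np.cos(yaw),np.sin(yaw),0])
for o in (22,25,28,30,34,39,44): 
    P=np.array([x,y,.130])+n*o/1e3;print(o,P.round(4),proj(S,P).round(1),proj(T,P).round(1))
print("tip meas",sc(318,250),tp(523,372))
print("tray corners",[unproj(T,c,.016).round(3).tolist() for c in [(349,250),(456,249),(460,331),(352,333)]])
print("tweez",unproj(T,(401,260),.01),"vials",unproj(T,(209,256),.05),unproj(T,(212,309),.05),"bottle",unproj(T,(380,201),.065))
E
```

```text
[ 0.56112914  0.17915082 -0.17763449  0.12782448] -10.177706517480363
[[1.3, 0.0], [2.5, -0.9], [-0.4, 1.1], [0.3, 0.6], [0.5, 1.2], [0.3, -1.1], [0.1, -0.5], [-0.8, -0.4], [-0.2, 0.1], [-0.4, -0.9], [-0.3, -1.3], [-0.5, -0.6]]
22 [0.5395 0.183  0.13  ] [[294.2 244.6]] [[272.  238.6]]
25 [0.5365 0.1836 0.13  ] [[295.4 245.4]] [[271.7 240.2]]
28 [0.5336 0.1841 0.13  ] [[296.6 246.2]] [[271.4 241.8]]
30 [0.5316 0.1845 0.13  ] [[297.4 246.8]] [[271.2 242.8]]
34 [0.5277 0.1852 0.13  ] [[299.  247.9]] [[270.8 245. ]]
39 [0.5227 0.186  0.13  ] [[301.1 249.3]] [[270.4 247.6]]
44 [0.5178 0.1869 0.13  ] [[303.1 250.7]] [[269.9 250.3]]
tip meas (298.6, 245.0) (269.97400064998374, 245.8969775755606)
tray corners [[0.528, 0.038, 0.016], [0.528, -0.178, 0.016], [0.364, -0.18, 0.016], [0.361, 0.034, 0.016]]
tweez [ 0.50688447 -0.06753357  0.01      ] vials [0.5155011  0.31569793 0.05      ] [0.41154101 0.30838854 0.05      ] bottle [ 0.61897218 -0.02233867  0.065     ]
```

Both views fit with about 1 px error: the holder origin is near (0.561, 0.179, 0.128) with yaw −10.2°, and the tip lies about 35 mm ahead of it, as expected. I'll start the approach and zoom in on the pin at the same time.

```bash
A='{"dp":[[3.65,-4.43,0],[3.65,-4.43,0],[3.65,-4.43,0],[3.65,-4.43,0]],"rot":[[0,0,0],[0,0,0],[0,0,0],[0,0,0]],"gripper":[9.3,9.3,9.3,9.3]}' ; unset A
python3 -m crank '{"dp":[[3.65,-4.43,0],[3.65,-4.43,0],[3.65,-4.43,0],[3.65,-4.43,0]],"rot":[[0,0,0],[0,0,0],[0,0,0],[0,0,0]],"gripper":[9.3,9.3,9.3,9.3]}' && python3 -m crank '{"dp":[[3.65,-4.43,0],[3.65,-4.43,0],[3.65,-4.43,0],[3.65,-4.43,0]],"rot":[[0,0,0],[0,0,0],[0,0,0],[0,0,0]],"gripper":[9.3,9.3,9.3,9.3]}'
python3 - <<'E'
import cv2,numpy as np,pickle
d=pickle.load(open("d0.pkl","rb"))
a=cv2.resize(d["scene"]["image"][232:257,280:305],(400,400),interpolation=cv2.INTER_CUBIC)
b=cv2.resize(d["top"]["image"][230:255,258:283],(400,400),interpolation=cv2.INTER_CUBIC)
cv2.imwrite("pics/c1.png",np.hstack([a,b])[:,:,::-1])
E
```

```text
time: 0.6
tool_pos: [0.2981, -0.2654, 0.4046]
tcp_rot: [-3.056, -0.726, -0.0]
force: [0.5, -0.2, -0.2]
width: 1.001
gripper_force: 0.0
time: 1.1
tool_pos: [0.3487, -0.0414, 0.4048]
tcp_rot: [3.056, 0.726, 0.001]
force: [0.4, -1.1, 0.6]
width: 0.999
gripper_force: 0.0
```

View pics/c1.png

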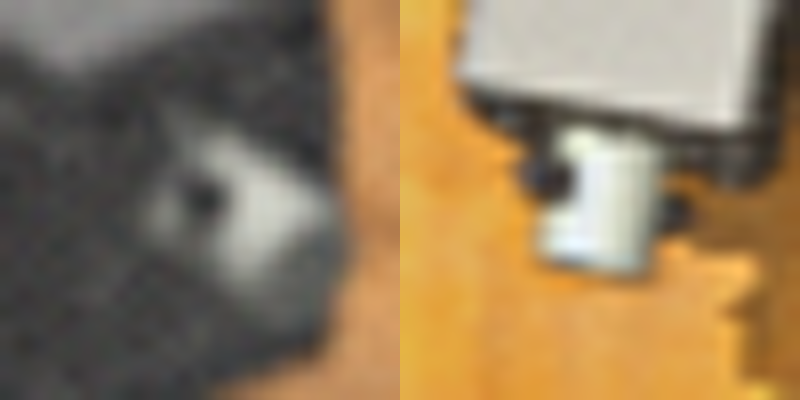

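```bash
cat >> h.py <<'E'
def rel(pos,Rd):
    "print dp (cm) and rot (deg) in tool frame to go to pose"
    from workcell import get_state
    s=get_state();Rc=R.from_rotvec(s["tcp_rot"])
    print("dp",(Rc.inv().apply(np.array(pos)-s["tool_pos"])*100).round(2),"rot",np.degrees((Rc.inv()*Rd).as_rotvec()).round(2))
E
python3 - <<'E'
from h import *
d=pickle.load(open("d0.pkl","rb"));S,T=d["scene"],d["top"]
yaw=-.1776;X=np.array([np.cos(yaw),np.sin(yaw),0]);Y=np.array([-X[1],X[0],0])
o=np.array([.5611,.1792,.13])
for off in(25,27):
  c=o-X*off/1e3
  print(off,proj(S,c).round(1),proj(T,c).round(1))
  for a in range(-75,76,15):
    v=(Y*np.cos(np.radians(a))+np.array([0,0,np.sin(np.radians(a))]))
    print(a,"scene+y",proj(S,c+v*.011).round(1),"top +y",proj(T,c+v*.0115).round(1),"top -y",proj(T,c-v*.0115).round(1))
print("meas scene (292.8,243.9) top (267.1,240.9) (275.5,243.1)")
# target above holder
Rd=R.from_matrix(np.c_[-X,Y,[0,0,-1]])
rel(np.array([.5611,.1792,.404]),Rd)
E
```

```text
25 [[295.4 245.5]] [[271.7 240.2]]
-75 scene+y [[294.1 251.7]] top +y [[270.7 240.6]] top -y [[272.7 239.8]]
-60 scene+y [[292.7 251.8]] top +y [[269.2 240.3]] top -y [[274.2 240.1]]
-45 scene+y [[291.6 251.4]] top +y [[267.8 239.9]] top -y [[275.6 240.4]]
-30 scene+y [[290.7 250.6]] top +y [[266.7 239.6]] top -y [[276.7 240.7]]
-15 scene+y [[290.1 249.4]] top +y [[265.9 239.4]] top -y [[277.5 241. ]]
0 scene+y [[289.8 248. ]] top +y [[265.5 239.1]] top -y [[277.8 241.2]]
15 scene+y [[290.  246.4]] top +y [[265.6 239. ]] top -y [[277.8 241.3]]
30 scene+y [[290.5 244.7]] top +y [[266.  238.9]] top -y [[277.3 241.4]]
45 scene+y [[291.4 243.1]] top +y [[266.9 238.9]] top -y [[276.5 241.4]]
60 scene+y [[292.5 241.6]] top +y [[268. 239.]] top -y [[275.3 241.3]]
75 scene+y [[293.9 240.4]] top +y [[269.5 239.2]] top -y [[273.9 241.1]]
27 [[296.2 246. ]] [[271.5 241.2]]
-75 scene+y [[294.9 252.3]] top +y [[270.5 241.6]] top -y [[272.5 240.8]]
-60 scene+y [[293.5 252.3]] top +y [[269.  241.3]] top -y [[274.  241.2]]
-45 scene+y [[292.4 251.9]] top +y [[267.6 241. ]] top -y [[275.4 241.5]]
-30 scene+y [[291.5 251.1]] top +y [[266.5 240.7]] top -y [[276.5 241.8]]
-15 scene+y [[290.9 250. ]] top +y [[265.7 240.4]] top -y [[277.3 242.1]]
0 scene+y [[290.6 248.5]] top +y [[265.3 240.2]] top -y [[277.7 242.3]]
15 scene+y [[290.8 246.9]] top +y [[265.4 240.1]] top -y [[277.6 242.4]]
30 scene+y [[291.3 245.2]] top +y [[265.8 240. ]] top -y [[277.1 242.5]]
45 scene+y [[292.2 243.6]] top +y [[266.7 240. ]] top -y [[276.3 242.5]]
60 scene+y [[293.3 242.1]] top +y [[267.8 240.1]] top -y [[275.1 242.3]]
75 scene+y [[294.7 240.9]] top +y [[269.3 240.3]] top -y [[273.7 242.2]]
meas scene (292.8,243.9) top (267.1,240.9) (275.5,243.1)
dp [ 28.89 -10.16   0.09] rot [ 3.000e-02  1.000e-02 -1.431e+02]
```

The pin's +y end points up at about 45–50° from level, so I need roughly −42° about the holder's x (gripper leaning to +y). Next I move above the holder and turn the gripper.

```bash
python3 -m crank '{"dp":[[5.78,-2.03,0],[5.78,-2.03,0],[5.78,-2.03,0],[5.78,-2.03,0],[5.78,-2.03,0]],"rot":[[0,0,0],[0,0,0],[0,0,0],[0,0,0],[0,0,0]],"gripper":[9.3,9.3,9.3,9.3,9.3]}' >/dev/null
python3 -m crank '{"dp":[[0,0,0],[0,0,0],[0,0,0],[0,0,0],[0,0,0]],"rot":[[0,0,-10.2],[0,0,-10.2],[0,0,-10.2],[0,0,-10.2],[0,0,-10.2]],"gripper":[9.3,9.3,9.3,9.3,9.3]}' >/dev/null
python3 -m crank '{"dp":[[0,0,0],[0,0,0],[0,0,0],[0,0,0],[0,0,0]],"rot":[[0,0,-10.2],[0,0,-10.2],[0,0,-10.2],[0,0,-10.2],[0,0,-10.2]],"gripper":[9.3,9.3,9.3,9.3,9.3]}' >/dev/null
python3 -m crank '{"dp":[[0,0,0],[0,0,0],[0,0,0],[0,0,0],[0,0,0]],"rot":[[0,0,-10.2],[0,0,-10.2],[0,0,-10.2],[0,0,-10.2],[0,0,0]],"gripper":[9.3,9.3,9.3,9.3,9.3]}'
cat >> h.py <<'E'
yaw=-.1776;X=np.array([np.cos(yaw),np.sin(yaw),0]);Y=np.array([-X[1],X[0],0]);Z=np.array([0,0,1.])
O=np.array([.5611,.1792,.128])  # holder origin at start
def Rt(a=0): # tool attitude with holder turned a deg about X
    return R.from_rotvec(X*np.radians(a))*R.from_matrix(np.c_[-X,Y,-Z])
def goal(g,a=0): # grasp point g
    rel(np.array(g)-Rt(a).apply([0,0,.167]),Rt(a))
def show(Sx=0):
    from workcell import get_state
    s=get_state();Rc=R.from_rotvec(s["tcp_rot"]);g=s["tool_pos"]+Rc.apply([0,0,.167])-O
    B=np.c_[X,Y,Z]
    print("t %.2f g-O XYZ mm"%s["time"],(g@B*1e3).round(1),"tilt",np.degrees((Rc*Rt(0).inv()).as_rotvec()@B).round(1),"F",(s["force"]@B).round(1),"M",(s["moment"]@B).round(2),"w %.1fmm gf %.1f"%(s["width"]*93,s["gripper_force"]),"q",s["qpos"].round(2))
E
python3 -c "
from h import *
show();goal(O+[0,0,.07]);goal(O)"
```

```text
time: 3.6
tool_pos: [0.5612, 0.1774, 0.4044]
tcp_rot: [-0.288, -3.128, 0.0]
force: [-0.5, 0.4, 0.1]
width: 1.0
gripper_force: 0.0
t 3.60 g-O XYZ mm [  0.3  -1.8 109.4] tilt [-0.   0.  -0.4] F [-0.6  0.3  0.1] M [ 0.05 -0.11  0.07] w 93.0mm gf 0.0 q [ 0.23  0.42  1.55  0.    1.17 -1.16]
dp [0.04 0.17 3.94] rot [-0.01 -0.03 -0.35]
dp [ 0.03  0.18 10.94] rot [-0.01 -0.03 -0.35]
```

```bash
python3 -m crank '{"dp":[[0.03,0.18,3],[0,0,3],[0,0,3],[0,0,1.9],[0,0,0]],"rot":[[0,0,-0.35],[0,0,0],[0,0,0],[0,0,0],[0,0,0]],"gripper":[9.3,9.3,9.3,9.3,6]}' 5 >/dev/null
python3 -c "
from h import *
show()
from workcell import cams;import cv2
a=cams.capture('scene')['image'][180:280,220:340];b=cams.capture('top')['image'][150:270,210:354]
cv2.imwrite('pics/g0.png',np.hstack([cv2.resize(i,(400,333)) for i in (a,b)])[:,:,::-1])"
python3 -m crank '{"dp":[[0,0,0],[0,0,0],[0,0,0],[0,0,0],[0,0,0]],"rot":[[0,0,0],[0,0,0],[0,0,0],[0,0,0],[0,0,0]],"gripper":[5,4,3,3,3]}' 5 >/dev/null
python3 -c "
from h import *
show()"
```

```text
t 4.22 g-O XYZ mm [-0.6 -0.2 -0.5] tilt [-0.1  0.2 -0.1] F [ 0.9 -0.2  0.4] M [ 0.11 -0.19 -0.02] w 87.0mm gf 0.0 q [ 0.23  0.55  1.64  0.    0.95 -1.16]
t 4.95 g-O XYZ mm [0.3 1.3 1.2] tilt [ 0.1 -0.   0. ] F [-1.4 10.   1.5] M [1.68 0.11 0.05] w 35.6mm gf 5.0 q [ 0.23  0.55  1.64  0.    0.95 -1.16]
```

View pics/g0.png

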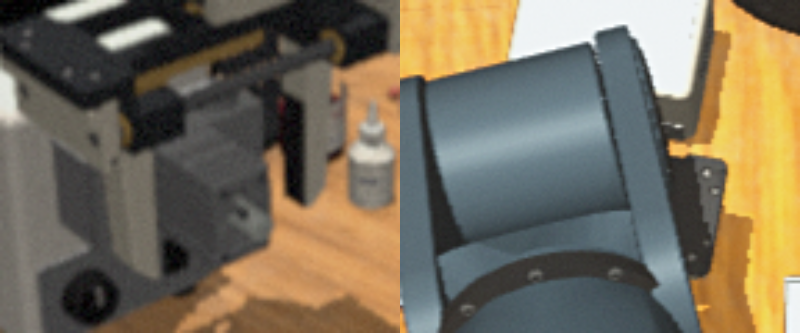

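Tool is being pushed to +Y, so it sits too far to −Y; I'll shift it in 1 mm steps.

```bash
python3 -m crank '{"dp":[[0,0.1,0],[0,0,0],[0,0,0]],"rot":[[0,0,0],[0,0,0],[0,0,0]],"gripper":[3,3,3]}' 5 >/dev/null
python3 -c "
from h import *
show()"
python3 -m crank '{"dp":[[0,0.1,0],[0,0,0],[0,0,0]],"rot":[[0,0,0],[0,0,0],[0,0,0]],"gripper":[3,3,3]}' 5 >/dev/null
python3 -c "
from h import *
show()"
```

```text
t 5.33 g-O XYZ mm [0.3 2.2 1.2] tilt [ 0.1 -0.1  0.1] F [-1.4  7.7  2.5] M [1.22 0.08 0.02] w 34.4mm gf 5.0 q [ 0.23  0.55  1.64  0.    0.95 -1.16]
t 5.70 g-O XYZ mm [0.3 2.4 1. ] tilt [ 0.  -0.   0.1] F [-1.   4.3  4. ] M [ 0.76 -0.    0.05] w 33.9mm gf 5.0 q [ 0.23  0.55  1.64  0.    0.95 -1.16]
```

```bash
python3 -m crank '{"dp":[[0,0.1,0],[0,0,0],[0,0,0]],"rot":[[0,0,0],[0,0,0],[0,0,0]],"gripper":[3,3,3]}' 20 >/dev/null
python3 -c "
from h import *
show()"
python3 -m crank '{"dp":[[0,0,-0.1],[0,0,0],[0,0,0]],"rot":[[0,0,0],[0,0,0],[0,0,0]],"gripper":[3,3,3]}' 20 >/dev/null
python3 -c "
from h import *
show()"
python3 -m crank '{"dp":[[0,0,-0.1],[0,0,0],[0,0,0]],"rot":[[0,0,0],[0,0,0],[0,0,0]],"gripper":[3,3,3]}' 20 >/dev/null
python3 -c "
from h import *
show()"
```

```text
t 6.08 g-O XYZ mm [0.2 2.8 0.8] tilt [-0.  -0.   0.1] F [ 0.2 -1.3  4.5] M [-0.3  -0.28 -0.06] w 33.9mm gf 20.0 q [ 0.23  0.55  1.64 -0.    0.95 -1.16]
t 6.45 g-O XYZ mm [-0.2  3.1  1.4] tilt [-0.   0.1  0.1] F [-0.3 -0.  -1.3] M [ 0.04 -0.11 -0.02] w 33.7mm gf 20.0 q [ 0.23  0.55  1.64  0.    0.96 -1.16]
t 6.83 g-O XYZ mm [0.1 3.1 2.7] tilt [0.  0.  0.1] F [-0.  -0.  -2.3] M [ 0.03 -0.04  0.01] w 33.9mm gf 20.0 q [ 0.23  0.55  1.64  0.    0.96 -1.16]
```

```bash
python3 -m crank '{"dp":[[0,0.1,0],[0,0,0],[0,0,0]],"rot":[[0,0,0],[0,0,0],[0,0,0]],"gripper":[3,3,3]}' 20 >/dev/null
python3 -c "
from h import *
show()"
python3 -m crank '{"dp":[[0,-0.2,0],[0,0,0],[0,0,0]],"rot":[[0,0,0],[0,0,0],[0,0,0]],"gripper":[3,3,3]}' 20 >/dev/null
python3 -c "
from h import *
show()"
```

```text
t 7.20 g-O XYZ mm [0.1 3.9 2.6] tilt [-0.   0.   0.1] F [ 0.4 -2.6 -2.1] M [-0.31 -0.12 -0.01] w 34.0mm gf 20.0 q [ 0.24  0.55  1.63 -0.    0.96 -1.16]
t 7.58 g-O XYZ mm [0.2 2.4 2.8] tilt [ 0.  -0.   0.1] F [ 0.4  1.9 -2.5] M [ 0.47 -0.23 -0.06] w 33.8mm gf 20.0 q [ 0.23  0.55  1.64  0.    0.96 -1.16]
```

```bash
python3 -m crank '{"dp":[[0,0.1,0],[0,0.874,0.023],[0,0.874,0.023],[0,0.874,0.023],[0,0,0]],"rot":[[0,0,0],[3,0,0],[3,0,0],[3,0,0],[0,0,0]],"gripper":[3,3,3,3,3]}' 20 >/dev/null
python3 -c "
from h import *
show()"
python3 -m crank '{"dp":[[0,0,0],[0,0,0]],"rot":[[0,0,0],[0,0,0]],"gripper":[3,3]}' 20 >/dev/null
python3 -c "
from h import *
show();goal(O+Y*.0031+Z*.0027,-9)"
```

```text
t 8.20 g-O XYZ mm [0.  3.6 2.6] tilt [-9.  -0.   0.1] F [ 0.9  0.3 -0.9] M [ 0.15 -0.05 -0.  ] w 33.9mm gf 20.0 q [ 0.3   0.59  1.58 -0.16  1.05 -1.01]
t 8.45 g-O XYZ mm [0.2 2.8 2.8] tilt [-9. -0.  0.] F [ 0.4  0.2 -1.8] M [ 0.16 -0.11 -0.01] w 34.1mm gf 20.0 q [ 0.3   0.58  1.58 -0.16  1.05 -1.01]
dp [0.02 0.04 0.01] rot [0.04 0.01 0.05]
```

```bash
python3 -m crank '{"dp":[[0,0.874,0.023],[0,0.874,0.023],[0,0.874,0.023],[0,0.874,0.023],[0,0,0]],"rot":[[3,0,0],[3,0,0],[3,0,0],[3,0,0],[0,0,0]],"gripper":[3,3,3,3,3]}' 20 >/dev/null
python3 -c "
from h import *
show();goal(O+Y*.0031+Z*.0027,-21)"
python3 -m crank '{"dp":[[0,0.874,0.023],[0,0.874,0.023],[0,0.874,0.023],[0,0.874,0.023],[0,0,0]],"rot":[[3,0,0],[3,0,0],[3,0,0],[3,0,0],[0,0,0]],"gripper":[3,3,3,3,3]}' 20 >/dev/null
python3 -c "
from h import *
show();goal(O+Y*.0031+Z*.0027,-33)"
```

```text
t 9.07 g-O XYZ mm [-0.   3.4  2.4] tilt [-21.    0.    0.1] F [-1.   0.4 -1. ] M [ 0.34 -0.16 -0.04] w 33.6mm gf 20.0 q [ 0.37  0.65  1.5  -0.33  1.2  -0.87]
dp [-0.   -0.03 -0.02] rot [0.03 0.01 0.1 ]
t 9.70 g-O XYZ mm [-0.   3.2  2.3] tilt [-32.9   0.    0.1] F [ 0.4  0.1 -0.7] M [ 0.44 -0.09  0.06] w 34.1mm gf 20.0 q [ 0.43  0.73  1.43 -0.47  1.37 -0.78]
dp [-0.   -0.01 -0.03] rot [0.08 0.   0.1 ]
```

```bash
for i in 1 2; do :; done; python3 -m crank '{"dp":[[0,0.874,0.023],[0.2,0,0],[0,0,0]],"rot":[[3,0,0],[0,0,0],[0,0,0]],"gripper":[3,3,3]}' 20 >/dev/null
python3 -c "
from h import *
show()"
python3 -m crank '{"dp":[[0.1,0,0],[0.05,0,0],[0,0,0]],"rot":[[0,0,0],[0,0,0],[0,0,0]],"gripper":[3,3,3]}' 20 >/dev/null
python3 -c "
from h import *
show()"
python3 -m crank '{"dp":[[0.1,0,0],[0,0,0]],"rot":[[0,0,0],[0,0,0]],"gripper":[3,3]}' 20 >/dev/null
python3 -c "
from h import *
show()"
```

```text
t 10.07 g-O XYZ mm [-1.9  2.9  2.9] tilt [-35.9  -0.    0.1] F [ 0.2 -0.4 -1. ] M [ 0.46 -0.14  0.  ] w 33.9mm gf 20.0 q [ 0.45  0.74  1.41 -0.5   1.4  -0.76]
t 10.45 g-O XYZ mm [-3.4  3.1  2.8] tilt [-36.   -0.    0.1] F [ 0.5 -0.4 -1.3] M [ 0.48 -0.11  0.01] w 34.1mm gf 20.0 q [ 0.45  0.74  1.42 -0.5   1.41 -0.75]
t 10.70 g-O XYZ mm [-4.4  3.1  2.7] tilt [-36.   -0.    0.1] F [ 0.4 -0.1 -1.5] M [ 0.53 -0.09 -0.01] w 33.7mm gf 20.0 q [ 0.45  0.74  1.42 -0.5   1.4  -0.75]
```

```bash
python3 -m crank '{"dp":[[0.1,0,0],[0,0,0]],"rot":[[0,0,0],[0,0,0]],"gripper":[3,3]}' 20 >/dev/null
python3 -c "
from h import *
show()"
python3 -m crank '{"dp":[[0.1,0,0],[0,0,0]],"rot":[[0,0,0],[0,0,0]],"gripper":[3,3]}' 20 >/dev/null
python3 -c "
from h import *
show()"
```

```text
t 10.95 g-O XYZ mm [-5.4  3.1  2.7] tilt [-36.   -0.    0.1] F [-0.2 -0.9 -1.9] M [ 0.48 -0.07 -0.01] w 34.2mm gf 20.0 q [ 0.45  0.74  1.42 -0.5   1.4  -0.75]
t 11.20 g-O XYZ mm [-6.4  3.1  2.7] tilt [-36.   -0.    0.1] F [-0.6 -0.6 -1. ] M [ 0.54 -0.1  -0.03] w 33.7mm gf 20.0 q [ 0.45  0.74  1.42 -0.5   1.4  -0.75]
```

```bash
python3 -m crank '{"dp":[[0.1,0,0],[0,0,0]],"rot":[[0,0,0],[0,0,0]],"gripper":[3,3]}' 20 >/dev/null
python3 -c "
from h import *
show()"
```

```text
t 11.45 g-O XYZ mm [-7.4  3.1  2.7] tilt [-36.   -0.    0.1] F [ 0.1 -0.  -1.8] M [ 0.49 -0.14  0.  ] w 33.9mm gf 20.0 q [ 0.45  0.74  1.43 -0.5   1.4  -0.75]
```

```bash
python3 -m crank '{"dp":[[0.1,0,0],[0,0,0]],"rot":[[0,0,0],[0,0,0]],"gripper":[3,3]}' 20 >/dev/null
python3 -c "
from h import *
show()"
```

```text
t 11.70 g-O XYZ mm [-8.4  3.1  2.7] tilt [-36.   -0.    0.1] F [-0.5  0.5 -1.3] M [ 0.47 -0.11 -0.06] w 34.3mm gf 20.0 q [ 0.45  0.74  1.43 -0.5   1.4  -0.75]
```

```bash
python3 -m crank '{"dp":[[0.1,0,0],[0,0,0]],"rot":[[0,0,0],[0,0,0]],"gripper":[3,3]}' 20 >/dev/null
python3 -c "
from h import *
show()"
python3 -m crank '{"dp":[[0.1,0,0],[0,0,0]],"rot":[[0,0,0],[0,0,0]],"gripper":[3,3]}' 20 >/dev/null
python3 -c "
from h import *
show()"
```

```text
t 11.95 g-O XYZ mm [-9.5  3.1  2.7] tilt [-36.   -0.    0.1] F [-0.  -0.3 -1.1] M [ 0.5  -0.12 -0.02] w 34.0mm gf 20.0 q [ 0.45  0.74  1.43 -0.5   1.4  -0.75]
t 12.20 g-O XYZ mm [-10.4   3.1   2.7] tilt [-36.   -0.    0.1] F [ 0.2 -0.5 -1. ] M [ 0.5  -0.1  -0.02] w 34.0mm gf 20.0 q [ 0.45  0.74  1.43 -0.5   1.4  -0.74]
```

No contact after 10 mm, so I'll look before pulling further.

```bash
python3 -c "
from h import *
from workcell import cams;import cv2
c=cams.capture('scene');a=c['image'][200:275,230:330]
cv2.imwrite('pics/g1.png',cv2.resize(a,(800,600),interpolation=cv2.INTER_CUBIC)[:,:,::-1])
print(proj(c,O+Y*0+Z*.002-X*.035))"
```

```text
[[299.42792317 248.19304587]]
```

View pics/g1.png

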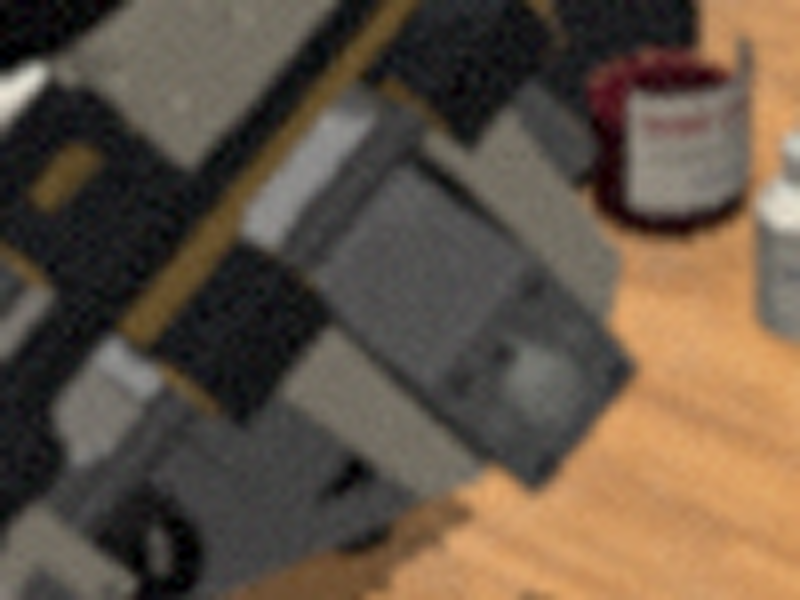

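The picture shows the holder turned about 36°, its front face at about (540,370). The shaft tip stands out only about 3 mm and the pin is already inside the hub, so it is in the keyways. I continue the pull and watch the force.

```bash
python3 -m crank '{"dp":[[0.15,0,0],[0.15,0,0],[0.15,0,0],[0.15,0,0],[0,0,0]],"rot":[[0,0,0],[0,0,0],[0,0,0],[0,0,0],[0,0,0]],"gripper":[3,3,3,3,3]}' 20 >/dev/null
python3 -c "
from h import *
show()"
python3 -m crank '{"dp":[[0.2,0,0],[0.2,0,0],[0.2,0,0],[0.2,0,0],[0,0,0]],"rot":[[0,0,0],[0,0,0],[0,0,0],[0,0,0],[0,0,0]],"gripper":[3,3,3,3,3]}' 20 >/dev/null
python3 -c "
from h import *
show()"
```

```text
t 12.88 g-O XYZ mm [-16.5   3.1   2.7] tilt [-36.   -0.    0.1] F [ 0.8 -0.4 -0.7] M [ 0.5  -0.11 -0.  ] w 33.9mm gf 20.0 q [ 0.46  0.73  1.45 -0.5   1.4  -0.74]
t 13.50 g-O XYZ mm [-24.5   3.1   2.8] tilt [-36.   -0.    0.1] F [ 0.7 -1.  -1.5] M [ 0.47 -0.08  0.01] w 33.8mm gf 20.0 q [ 0.47  0.72  1.47 -0.5   1.39 -0.73]
```

```bash
python3 -m crank '{"dp":[[0.3,0,0],[0.3,0,0],[0.3,0,0],[0.3,0,0],[0,0,0]],"rot":[[0,0,0],[0,0,0],[0,0,0],[0,0,0],[0,0,0]],"gripper":[3,3,3,3,3]}' 20 >/dev/null
python3 -c "
from h import *
show()"
```

```text
t 14.12 g-O XYZ mm [-36.6   3.1   2.8] tilt [-36.   -0.    0.1] F [ 0.1  0.2 -2.3] M [ 0.49 -0.05 -0.01] w 34.0mm gf 20.0 q [ 0.48  0.7   1.49 -0.49  1.38 -0.71]
```

Sliding freely. About 70 mm more, in two checked moves; I also get the placing geometry.

```bash
python3 -m crank '{"dp":[[0.5,0,0],[0.5,0,0],[0.5,0,0],[0.5,0,0],[0,0,0]],"rot":[[0,0,0],[0,0,0],[0,0,0],[0,0,0],[0,0,0]],"gripper":[3,3,3,3,3]}' 20 >/dev/null
python3 -c "
from h import *
show()"
```

```text
t 14.75 g-O XYZ mm [-56.7   3.1   2.8] tilt [-36.   -0.    0.1] F [-0.2  0.7 -1.6] M [ 0.53 -0.12 -0.01] w 34.2mm gf 20.0 q [ 0.5   0.68  1.54 -0.49  1.37 -0.69]
```

```bash
python3 -m crank '{"dp":[[0.8,0,0],[0.8,0,0],[0.8,0,0],[0.8,0,0],[0,0,0]],"rot":[[0,0,0],[0,0,0],[0,0,0],[0,0,0],[0,0,0]],"gripper":[3,3,3,3,3]}' 20 >/dev/null
python3 -m crank '{"dp":[[1,0,0],[1,0,0],[1,0,0],[0,0,0]],"rot":[[0,0,0],[0,0,0],[0,0,0],[0,0,0]],"gripper":[3,3,3,3]}' 20 >/dev/null
python3 -c "
from h import *
show()"
```

```text
t 15.88 g-O XYZ mm [-119.     3.     2.8] tilt [-36.   -0.    0.1] F [-0.4 -0.3 -0.9] M [ 0.47 -0.13 -0.  ] w 34.2mm gf 20.0 q [ 0.56  0.62  1.67 -0.46  1.34 -0.61]
```

The holder is off the shaft with no contact forces. Now I turn it upright again, about the grasp point.

```bash
python3 -m crank '{"dp":[[0,-2.612,0.206],[0,-2.612,0.206],[0,-2.612,0.206],[0,-2.612,0.206],[0,0,0]],"rot":[[-9,0,0],[-9,0,0],[-9,0,0],[-9,0,0],[0,0,0]],"gripper":[3,3,3,3,3]}' 20 >/dev/null
python3 -c "
from h import *
show()
import h
Rd=R.from_euler('z',-h.yaw)*Rt(0)
rel(np.array([.405,-.071,.10+.167]),Rd)"
```

```text
t 16.50 g-O XYZ mm [-118.1    1.6    3.1] tilt [-0.  -0.  -0.1] F [ 0.8  0.8 -1.3] M [ 0.09 -0.08 -0.01] w 34.1mm gf 20.0 q [ 0.33  0.39  1.9  -0.    0.85 -1.06]
dp [ -0.91 -27.55   3.13] rot [ -0.03   0.   -10.25]
```

```bash
python3 -m crank '{"dp":[[-0.15,-4.6,0],[-0.15,-4.6,0],[-0.15,-4.6,0],[-0.15,-4.6,0],[-0.15,-4.6,0]],"rot":[[0,0,0],[0,0,0],[0,0,0],[0,0,0],[0,0,0]],"gripper":[3,3,3,3,3]}' 20 >/dev/null
python3 -m crank '{"dp":[[-0.15,-4.6,0.5],[0,0,0.5],[0,0,1],[0,0,1.1],[0,0,0]],"rot":[[0,0,-5.1],[0,0,-5.1],[0,0,0],[0,0,0],[0,0,0]],"gripper":[3,3,3,3,3]}' 20 >/dev/null
python3 -c "
from h import *
show()
import h
Rd=R.from_euler('z',-h.yaw)*Rt(0)
rel(np.array([.405,-.071,.027+.167]),Rd)
from workcell import cams;import cv2
c=cams.capture('scene');a=c['image'][180:330,300:500]
cv2.imwrite('pics/p0.png',cv2.resize(a,(800,600),interpolation=cv2.INTER_CUBIC)[:,:,::-1])
for P in [(-.022,.017,.024),(-.022,.017,-.024),(.026,.05,.024),(.062,.05,-.024)]:
  print(P,((proj(c,np.array([.405,-.071,.1])+P)-[300,180])*4).round())
"
```

```text
t 17.75 g-O XYZ mm [-109.6 -272.5  -29.2] tilt [ 0.   0.1 10.3] F [-0.1  0.1 -0.3] M [ 0.11 -0.08 -0.04] w 33.6mm gf 20.0 q [-0.28  0.33  2.11 -0.    0.7  -1.86]
dp [ 0.04 -0.13  7.18] rot [ 0.01 -0.14  0.1 ]
(-0.022, 0.017, 0.024) [[614. 166.]]
(-0.022, 0.017, -0.024) [[598. 259.]]
(0.026, 0.05, 0.024) [[478. 159.]]
(0.062, 0.05, -0.024) [[396. 224.]]
```

View pics/p0.png

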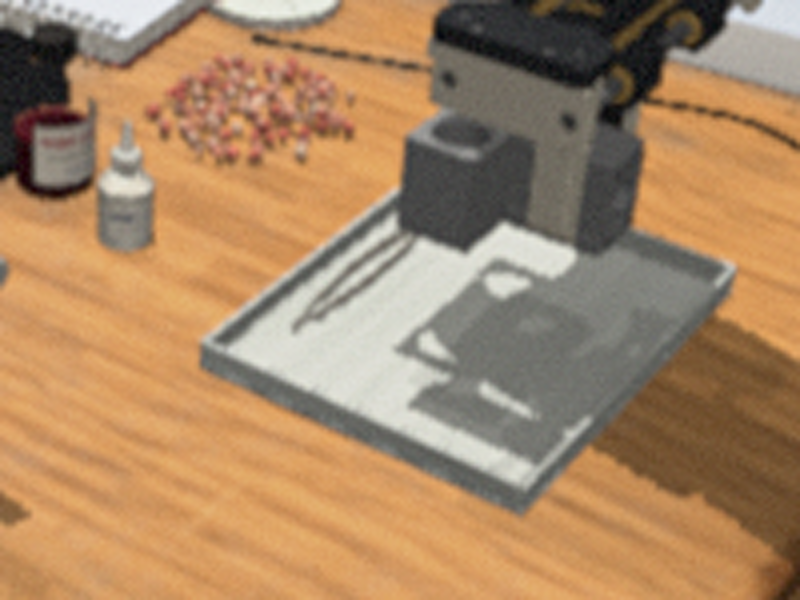

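The holder is upright over the tray: crossbar corner at (400,200), hub front at (600,240), both near the predicted positions. The tweezers at (350,280) are clear. I lower most of the way, then go down by feel.

```bash
python3 -m crank '{"dp":[[0.05,-0.1,2],[0,0,2],[0,0,1.5],[0,0,0.9],[0,0,0]],"rot":[[0,0,0],[0,0,0],[0,0,0],[0,0,0],[0,0,0]],"gripper":[3,3,3,3,3]}' 20 >/dev/null
python3 -c "
from h import *
show()"
python3 -m crank '{"dp":[[0,0,0.15],[0,0,0.1],[0,0,0],[0,0,0]],"rot":[[0,0,0],[0,0,0],[0,0,0],[0,0,0]],"gripper":[3,3,3,3]}' 20 >/dev/null
python3 -c "
from h import *
show()"
python3 -m crank '{"dp":[[0,0,0.1],[0,0,0.05],[0,0,0]],"rot":[[0,0,0],[0,0,0],[0,0,0]],"gripper":[3,3,3]}' 20 >/dev/null
python3 -c "
from h import *
show()"
```

```text
t 18.43 g-O XYZ mm [-109.4 -274.   -92.4] tilt [ 0.   0.  10.3] F [-0.4  0.  -1.1] M [ 0.11 -0.08 -0.02] w 33.6mm gf 20.0 q [-0.29  0.47  2.14 -0.    0.53 -1.86]
t 18.93 g-O XYZ mm [-109.3 -274.1  -94.7] tilt [-0.  -0.  10.3] F [ 0.9  0.8 -1.6] M [ 0.04 -0.04  0.05] w 33.8mm gf 20.0 q [-0.29  0.48  2.14  0.    0.52 -1.86]
t 19.30 g-O XYZ mm [-109.4 -274.1  -96.4] tilt [ 0.   0.  10.3] F [-0.3  0.8 -1.1] M [ 0.06 -0.08 -0.02] w 33.8mm gf 20.0 q [-0.29  0.48  2.14 -0.    0.52 -1.86]
```

```bash
for k in 1; do :; done
python3 -m crank '{"dp":[[0,0,0.05],[0,0,0.05],[0,0,0.05],[0,0,0],[0,0,0]],"rot":[[0,0,0],[0,0,0],[0,0,0],[0,0,0],[0,0,0]],"gripper":[3,3,3,3,3]}' 20 >/dev/null
python3 -c "
from h import *
show()"
python3 -m crank '{"dp":[[0,0,0.05],[0,0,0.05],[0,0,0]],"rot":[[0,0,0],[0,0,0],[0,0,0]],"gripper":[3,3,3]}' 20 >/dev/null
python3 -c "
from h import *
show()"
python3 -m crank '{"dp":[[0,0,0.05],[0,0,0]],"rot":[[0,0,0],[0,0,0]],"gripper":[3,3]}' 20 >/dev/null
python3 -c "
from h import *
show()"
```

```text
t 19.93 g-O XYZ mm [-109.3 -274.1  -97.8] tilt [ 0.  -0.  10.3] F [-0.2 -0.2 -1.3] M [ 0.07 -0.05  0.04] w 34.0mm gf 20.0 q [-0.29  0.49  2.14  0.    0.52 -1.86]
t 20.30 g-O XYZ mm [-109.4 -274.1  -98.9] tilt [ 0.   0.  10.3] F [ 0.6  0.9 -1.9] M [ 0.03 -0.03 -0.02] w 34.1mm gf 20.0 q [-0.29  0.49  2.14 -0.    0.51 -1.86]
t 20.55 g-O XYZ mm [-109.4 -274.1  -99.3] tilt [ 0.   0.  10.3] F [-0.2 -0.  -1.9] M [ 0.09 -0.11 -0.05] w 33.9mm gf 20.0 q [-0.29  0.49  2.14  0.    0.51 -1.86]
```

```bash
python3 -m crank '{"dp":[[0,0,0.05],[0,0,0.05],[0,0,0]],"rot":[[0,0,0],[0,0,0],[0,0,0]],"gripper":[3,3,3]}' 20 >/dev/null
python3 -c "
from h import *
show()"
```

```text
t 20.93 g-O XYZ mm [-109.4 -274.1 -100.3] tilt [ 0.  -0.  10.3] F [-0.3 -0.5  0.4] M [ 0.09 -0.09  0.03] w 33.9mm gf 20.0 q [-0.29  0.49  2.14  0.    0.51 -1.86]
```

```bash
python3 -m crank '{"dp":[[0,0,0.05],[0,0,0]],"rot":[[0,0,0],[0,0,0]],"gripper":[3,3]}' 20 >/dev/null
python3 -c "
from h import *
show()"
```

```text
t 21.18 g-O XYZ mm [-109.5 -274.1 -100.7] tilt [-0.   0.  10.3] F [-2.6 -1.7  4.2] M [0.06 0.06 0.05] w 34.0mm gf 20.0 q [-0.29  0.49  2.14 -0.    0.51 -1.86]
```

The foot has touched down with about 4 N on the wrist. I release and rise.

```bash
python3 -m crank '{"dp":[[0,0,0],[0,0,0]],"rot":[[0,0,0],[0,0,0]],"gripper":[3.3,3.3]}' 3 >/dev/null
python3 -m crank '{"dp":[[0,0,0],[0,0,0],[0,0,0],[0,0,0],[0,0,0]],"rot":[[0,0,0],[0,0,0],[0,0,0],[0,0,0],[0,0,0]],"gripper":[3.6,4,5,6,6]}' >/dev/null
python3 -c "
from h import *
show()"
python3 -m crank '{"dp":[[0,0,-0.5],[0,0,-2],[0,0,-4],[0,0,-5],[0,0,-5]],"rot":[[0,0,0],[0,0,0],[0,0,0],[0,0,0],[0,0,0]],"gripper":[6,6,6,6,6]}' >/dev/null
python3 -m crank '{"dp":[[-2,6,0],[-2,5,0],[-2,5,0],[0,5,0],[0,0,0]],"rot":[[0,0,0],[0,0,0],[0,0,0],[0,0,0],[0,0,0]],"gripper":[6,6,6,6,6]}' >/dev/null
python3 -c "
from h import *
show()
from workcell import cams;import cv2
a=cams.capture('scene')['image'][180:330,260:500];b=cams.capture('top')['image'][190:350,200:480]
cv2.imwrite('pics/f0.png',np.vstack([cv2.resize(a,(480,300)),cv2.resize(b,(480,274))])[:,:,::-1])"
```

```text
t 22.05 g-O XYZ mm [-109.3 -274.1 -100.8] tilt [-0.  -0.  10.3] F [-0.6  0.7  0.3] M [ 0.04 -0.14 -0.07] w 59.5mm gf 0.0 q [-0.29  0.49  2.14  0.    0.51 -1.86]
t 23.30 g-O XYZ mm [-88.6 -55.2  64.3] tilt [ 0.   0.  10.5] F [-0.8 -0.7  0.4] M [-0.01 -0.14  0.02] w 60.1mm gf 0.0 q [ 0.2   0.29  1.86  0.    0.99 -1.38]
```

View pics/f0.png

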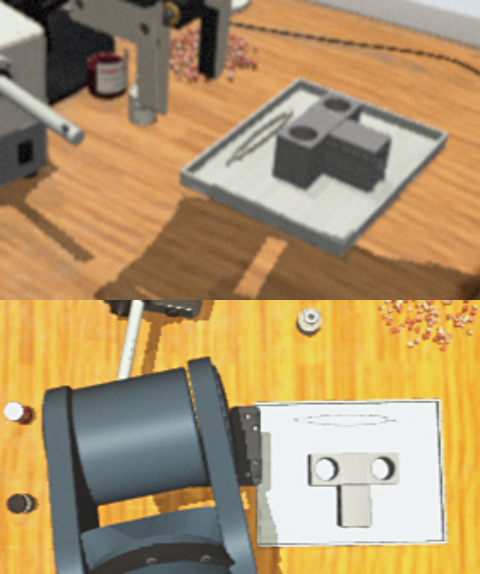

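The holder stands upright in the tray, at about (355,480) in the lower picture. It is clear of the tweezers and the rim, the vials and bottle have not moved, and the robot touches nothing.

```bash
python3 -c "
from workcell import ticket
print(ticket.finish_job())"
```

```text
the job is handed in; nothing more can be done
None
```

The holder is off the shaft and standing upright on its foot in the tray, released and clear of the tweezers. It came off without touching the pin, nothing else was moved, and I handed the job in at about 23 s.

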